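# Add the orange tier to the counter display stand

### The job

Fit the orange tray with the four corner holes onto the counter display stand as its upper tier: lower it gently, without dropping it, so that every corner hole goes over its own post and the tray sits level on all four black collars. Leave the plain green tray where it is.

Things in the scene. Friction and masses are not known exactly. Their poses are not given: they have to be found in the camera images.
- tray: Loose orange tray, 0.2-0.4 kg, 180 (x) x 130 (y) mm, floor 6 thick, rim 24 high. Origin: centre of underside; z up, x along long side. Four 28 mm square through holes in the floor at x +-70, y +-45 mm. Black bridge handle over its middle: bar along x, 80 long, 16 wide (y), 62 to 86 mm above the underside, on legs at x +-36; free below the bar. Same after half a turn.
- stand: Fixed display stand, pose varies. Origin: centre of underside; z up, x along long side. Lower tier: dark tray 190 (x) x 140 (y) x 24 mm with small packs up to 45 mm high. Four steel posts at x +-70, y +-45 mm, each with a black 40 mm collar, top at height 80 mm, where the upper tray's underside rests. Above it the post is 16 mm thick, tapering to a 4 mm tip at height 125 mm.
- plain_tray: Loose green plastic tray of the same size and handle as the orange one but with a closed floor, without corner holes: not to be used. Origin: centre of its underside; z up, x along its long side. It stands on the counter on the other side of the stand from the orange tray; which side is which varies.
There are look-alikes about, which are no part of the job. Several things look just like the tray: the one meant starts farthest from the robot's base.

How it is judged:
By the outcome, as a careful person would: the job done as asked, in the order asked, and still so for the second after the job is handed in, with the robot touching nothing.
It also fails if it takes over 48 s, if anything falls off the work surface, if the arm or the gripper's body presses on something with over 40 N, if the wrist force passes 120 N, or if a joint passes its speed limit or range.

### The arm

A 6-joint arm with a two-finger parallel gripper is mounted at the origin on the work surface. World frame = base frame: x ahead of the robot, y to its left, z up, the work surface at z = 0. Lengths are in m, angles in rad, forces in N, time in s.
With the tool pointing down it reaches from about 0.325 to 0.775 m from the base axis. Payload 5.5 kg.
Tool frame: the origin (TCP) lies at the very end of the fingers, on their centre line; the grasp point (between the pads) lies 19 mm behind it; z points along the fingers, y is the direction in which the jaws open and shut (so a half turn about z gives the same grasp; the last joint's range is limited). The gripper opens to 88 mm and grips with 3 to 60 N. Pads are 20 mm wide; open, the fingers measure 115 mm over their backs; the gripper's body (75 mm by 178 mm) begins 61 mm behind the grasp point.
Start: joints at [-1.338, 0.091, 1.231, -0, 1.82, -0.057], TCP at [0.171, -0.575, 0.223] pointing down, gripper open.
Joint ranges: [-2.87, 2.87], [-0.86, 2.18], [0.17, 2.46], [-1.51, 4.65], [0.06, 2.69], [-2.65, 2.65]. Speed limits (rad/s): [2.57, 2.57, 3.01, 3.14, 3.14, 3.14].

### API

Orientations are given as a 3x3 rotation matrix whose columns are the frame's x, y, z axes.
In Python, from station import telemetry, imaging, env gives the robot as it stands.
- The arm moves only by the shell command python3 -m crank 'ROWS' [OPENING] [FORCE]. ROWS is JSON, a list that holds one entry, the list of rows, each a list of 4 numbers: the shift along the tool's x, y, z in mm, then the turn about the tool's z in degrees. A call has 1 to 12 rows; each row shifts and turns the pose as measured when the row begins, along the tool's axes as they then stand; what a row does not reach is not made up. A row lasts 1/12 s, in which the tool goes at most 41.7 mm and 7.16 degrees, less where a joint would pass 70% of its speed; a pose out of reach is approached as far as the arm can. A call with a gripper value outside its range is refused whole. OPENING is the closure, from -1 (fully open) to 1 (shut), so that 0 is half open, set as the call begins (- or left out, the last holds). The fingers move at their own pace and stop on an object; FORCE is the grip in N (left out, the last holds). Time passes only in rows, so rows that do not move let the fingers close. It gives the time, the measured TCP pose, the force and the opening at its end, in the units of the state.
- telemetry.sense(): the state, without advancing time (a new reading comes with each control period).
- imaging.snapshot(name): name is "scene" or "top" or "wrist"; returns a dict with "pixels" (384x512x3 uint8, red, green, blue), "fovy" (degrees; the focal length in pixels is half the picture's height over the tangent of half this angle, whatever the lens; pixels are square), "cx", "cy" (the principal point, pixels), "origin" and "orientation" of the camera in the world; the wrist camera has in their place "mount" (4x4, takes a point from camera to tool coordinates, whose origin is the TCP and whose axes are the flange's). Camera axes: x right, y down, z forward; pixel columns grow to the right and rows downward; lengths in m; the calibration is good to about 2 mm. The wrist camera is an equidistant fisheye: a pixel r from the principal point sees the ray r / f radians off the axis. A picture is of the moment at which its call begins: read the wrist's pose just before it. There is no depth.
- env.close_job(): hands the job in, once; it reports no verdict.
The state is a dict: "clock": time; "q": joint angles; "dq": joint speeds; "tau": joint torques, N m; "tool_pos": TCP position; "eef_rot": TCP orientation; "contact_force": force on the tool from outside, world axes, zero at the start; "moment": the same for the moment, N m; "grip_width": opening from 0.0 (shut) to 1.0 (fully open).
Only numpy, scipy, OpenCV 4.12 (cv2) and the standard library are available. Lean on these libraries where they do the work, as an engineer would, in place of code of your own. Each camera call takes 0.05 s, during which the arm holds its last target.

## Working session

There is one attempt and no reset: what is moved stays moved. The work goes in short steps, Python scripts to look and compute and a shell command to move; the robot and the scene stay as the last step left them, time stands still between calls to the robot, and variables do not carry over. Pictures are saved under pics/ and viewed, and the job is handed in when it is done.

```bash
ls; mkdir -p pics; python3 - <<'E'
from station import telemetry, imaging
import cv2, numpy as np
s=telemetry.sense(); print({k:np.round(v,3).tolist() for k,v in s.items()})
for n in ["scene","top","wrist"]:
    d=imaging.snapshot(n); cv2.imwrite(f"pics/{n}0.png",cv2.cvtColor(d["pixels"],cv2.COLOR_RGB2BGR))
    print(n,{k:np.round(v,4).tolist() for k,v in d.items() if k!="pixels"})
E
```

```text
pics
{'clock': 0.0, 'q': [-1.338, 0.092, 1.232, -0.0, 1.82, -0.057], 'dq': [0.002, -0.0, -0.001, 0.0, 0.0, -0.001], 'tau': [0.001, -44.645, -40.645, 0.07, 0.029, -0.0], 'tool_pos': [0.171, -0.575, 0.222], 'eef_rot': [[0.958, 0.286, -0.0], [0.286, -0.958, 0.002], [0.0, -0.002, -1.0]], 'contact_force': [0.586, -0.088, -0.204], 'moment': [0.004, 0.027, 0.024], 'grip_width': 0.997}
scene {'fovy': 44.1788, 'cx': 253.1802, 'cy': 192.3947, 'origin': [1.1327, 0.9531, 0.8736], 'orientation': [[-0.7941, 0.3482, -0.4982], [0.6077, 0.4405, -0.6608], [-0.0107, -0.8275, -0.5614]]}
top {'fovy': 56.8949, 'cx': 254.3749, 'cy': 194.3816, 'origin': [0.2701, 0.0126, 0.8836], 'orientation': [[-0.0176, -0.9853, 0.1698], [-0.9997, 0.0143, -0.0209], [0.0181, -0.1701, -0.9853]]}
wrist {'fovy': 65.7065, 'cx': 254.9797, 'cy': 187.3637, 'mount': [[0.0007, -0.9564, -0.2919, 0.0801], [1.0, 0.0009, -0.0004, 0.0004], [0.0006, -0.2919, 0.9564, -0.1603], [0.0, 0.0, 0.0, 1.0]]}
```

View pics/scene0.png

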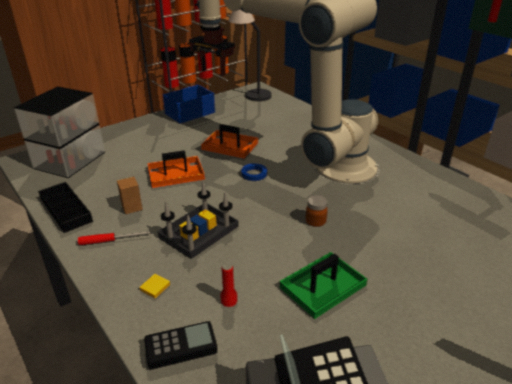

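View pics/top0.png

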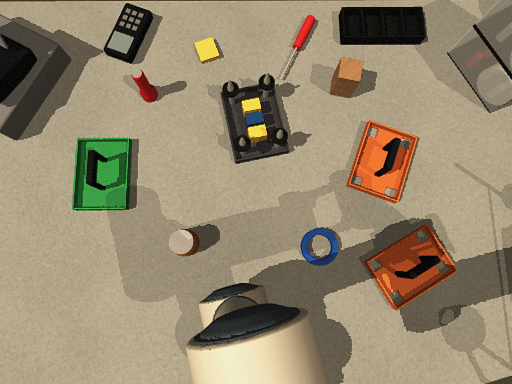

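View pics/wrist0.png

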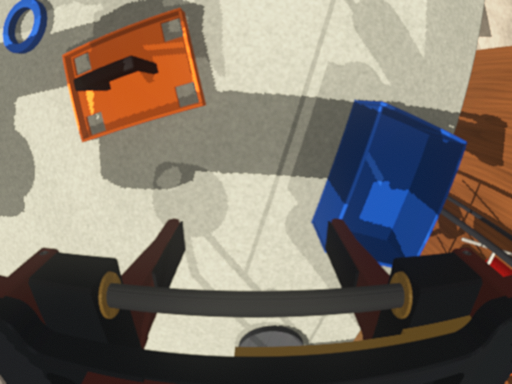

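The top view shows two orange trays with corner holes, at (382,160) and (411,266). It also shows the green tray at (102,174) and the stand at (255,120). In the scene view the oranges are at (175,170) and (230,143). I'll measure each one and compare distances from the base.

```bash
cat > h.py <<'E'
import numpy as np, cv2
from station import telemetry, imaging
def cam(d): 
    H=d["pixels"].shape[0]; return H/2/np.tan(np.radians(d["fovy"])/2)
def ray(d,uv):
    f=cam(d); uv=np.atleast_2d(np.asarray(uv,float)).reshape(-1,2)
    r=np.c_[(uv[:,0]-d["cx"])/f,(uv[:,1]-d["cy"])/f,np.ones(len(uv))]
    return r@np.array(d["orientation"]).T
def plane(d,uv,z):
    r=ray(d,uv); o=np.array(d["origin"]); return o+r*((z-o[2])/r[:,2])[:,None]
def proj(d,P):
    f=cam(d); p=(np.atleast_2d(P)-np.array(d["origin"]))@np.array(d["orientation"])
    return p[:,:2]/p[:,2:]*f+[d["cx"],d["cy"]]
def wray(d,s,uv):
    """wrist fisheye rays -> world origin, dirs; s=state"""
    f=cam(d); uv=np.asarray(uv,float).reshape(-1,2); v=uv-[d["cx"],d["cy"]]; r=np.linalg.norm(v,axis=1); th=r/f
    c=np.c_[v/np.maximum(r,1e-9)[:,None]*np.sin(th)[:,None],np.cos(th)]
    M=np.array(d["mount"]); R=np.array(s["eef_rot"]); 
    return R@M[:3,3]+np.array(s["tool_pos"]), c@M[:3,:3].T@R.T
def wplane(d,s,uv,z):
    o,r=wray(d,s,uv); return o+r*((z-o[2])/r[:,2])[:,None]
def orange(px):
    h=cv2.cvtColor(px,cv2.COLOR_RGB2HSV); return cv2.inRange(h,(3,150,70),(16,255,255))
def save(name,px,scale=1):
    cv2.imwrite("pics/"+name,cv2.cvtColor(cv2.resize(px,None,fx=scale,fy=scale,interpolation=cv2.INTER_CUBIC),cv2.COLOR_RGB2BGR))
E
python3 - <<'E'
from h import *
d=imaging.snapshot("top"); sc=imaging.snapshot("scene")
m=orange(d["pixels"]); m=cv2.morphologyEx(m,cv2.MORPH_CLOSE,np.ones((3,3)))
cs,_=cv2.findContours(m,cv2.RETR_EXTERNAL,cv2.CHAIN_APPROX_NONE)
for c in cs:
    if cv2.contourArea(c)<1500: continue
    P=plane(d,c,0.024)[:,:2].astype(np.float32)*1000
    r=cv2.minAreaRect(P); print("orange",np.round(cv2.boundingRect(c)),np.round(r[0],1),np.round(r[1],1),round(r[2],1),"dist",np.linalg.norm(r[0]))
save("crop1.png",d["pixels"][20:215,200:440],3)
save("crop2.png",sc["pixels"][110:270,120:270],4)
E
```

```text
orange [364 225  94  85] [ 238.5 -377. ] [134.6 187.1] 29.3 dist 446.1059620700264
orange [346 120  72  83] [ 499.6 -329. ] [134.3 186.3] 68.8 dist 598.1625083984892
```

```bash
sleep 0
```

```text
(no output)
```

View pics/crop1.png

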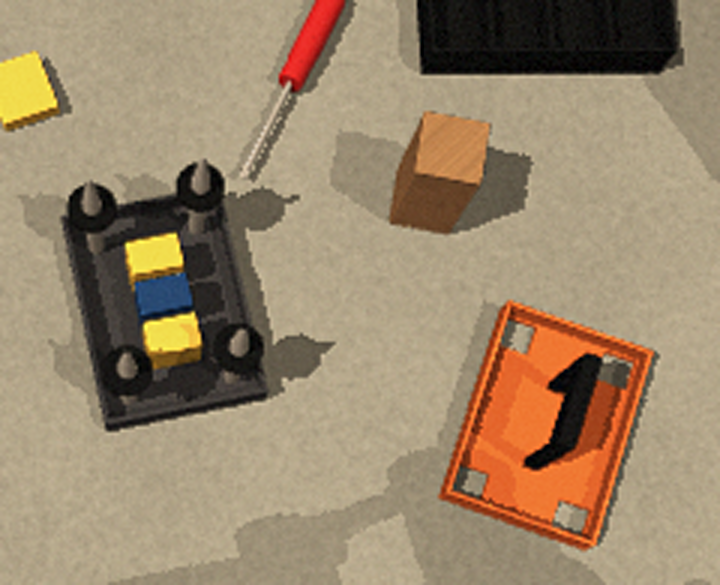

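View pics/crop2.png

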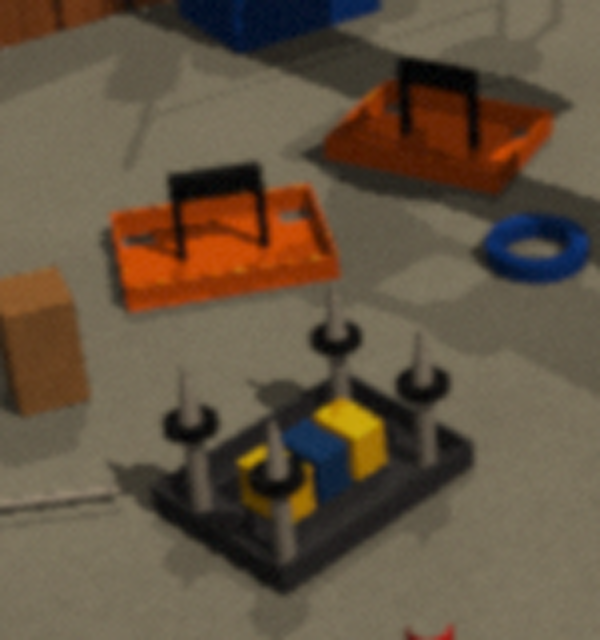

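Target candidates are the orange tray at top (382,160), 598 mm from the base, and the orange tray at (411,266), 446 mm away. The green tray at (102,174) has no holes. I choose (382,160), and the crop shows its four holes. Next I'll measure the stand from its collars and tips.

```bash
python3 - <<'E'
from h import *
d=imaging.snapshot("top"); sc=imaging.snapshot("scene")
save("t_st.png",d["pixels"][65:170,210:300],6); save("s_st.png",sc["pixels"][175:260,150:245],7)
def fit(P):
    P=np.array(P)[:,:2]*1000; c=P.mean(0)
    N=np.array([[70,45],[70,-45],[-70,45],[-70,-45]]); q=P-c
    a=np.arctan2((N[:,0]*q[:,1]-N[:,1]*q[:,0]).sum(),(N*q).sum())
    R=np.array([[np.cos(a),-np.sin(a)],[np.sin(a),np.cos(a)]])
    return np.round(c,1),round(np.degrees(a),2),np.round(q-N@R.T,1).tolist()
tips=np.array([[91,183],[204,162],[126,350],[237,328]])/3+[200,20]
cols=np.array([[91,207],[201,186],[127,370],[239,349]])/3+[200,20]
print("tips",fit(plane(d,tips,.125))); print("cols",fit(plane(d,cols,.078)))
# handle bar of tray, black pixels inside hull
g=d["pixels"].max(2)
E
```

```text
tips (array([607.2,  -8.1]), np.float64(10.19), [[-2.3, -1.5], [-1.5, 0.1], [1.7, -1.9], [2.1, 3.4]])
cols (array([609.1,  -9.1]), np.float64(11.0), [[0.3, 0.8], [0.6, -0.4], [0.0, 0.1], [-0.9, -0.5]])
```

View pics/t_st.png

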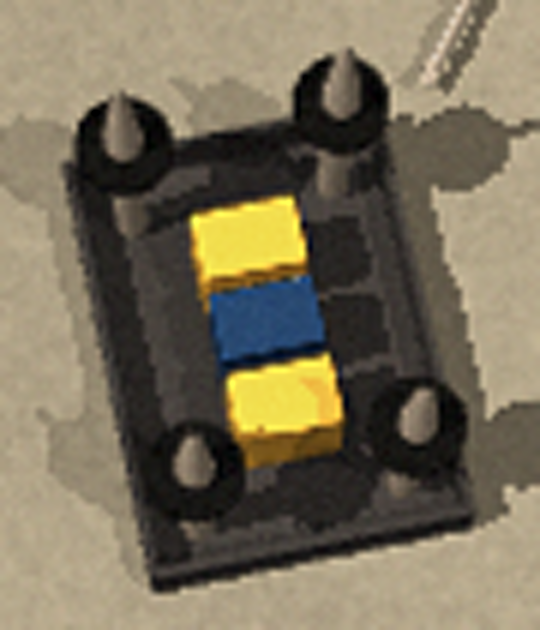

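View pics/s_st.png

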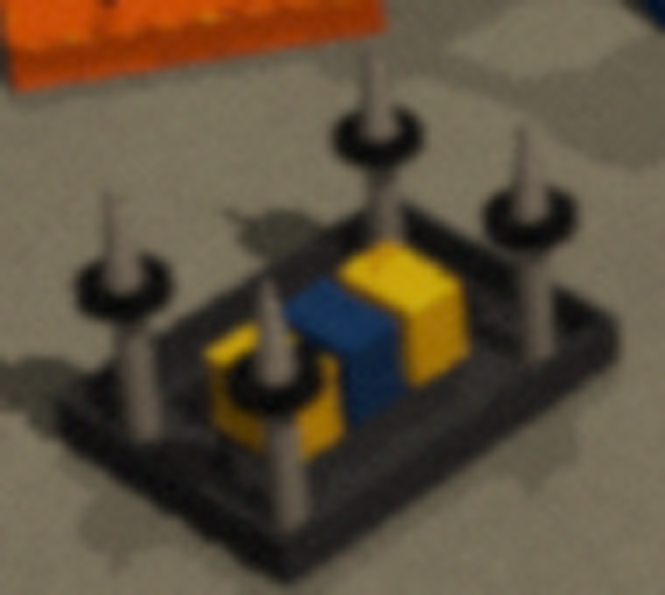

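Both crops show four collars and tips. In the top view the collars are around (230,89), (267,82), (242,143) and (280,136). They fit the 140x90 rectangle to within 1 mm, which puts the stand at about (609,-9) mm, yaw 11°. Next I'll work out the reach.

```bash
cat > to.py <<'E'
import sys
from h import *
x,y,z,yaw=map(float,sys.argv[1:5]); s=telemetry.sense(); R=np.array(s["eef_rot"]); p=np.array(s["tool_pos"])*1000
dl=np.array([x,y,z])-p; cur=np.degrees(np.arctan2(R[1,0],R[0,0])); dy=(yaw-cur+90)%180-90
a=np.radians(yaw if len(sys.argv)>5 else cur)
print("clock",s["clock"],"pos",p.round(1),"yaw",cur.round(2),"tool shift mm",(R.T@dl).round(1),"turn(tool z)",round(-dy,2),"F",np.round(s["contact_force"],1),"grip",s["grip_width"], "tilt",R[:,2].round(4))
E
python3 - <<'E'
from h import *
sc=imaging.snapshot("scene")
a=np.radians(10.8);R=np.array([[np.cos(a),-np.sin(a)],[np.sin(a),np.cos(a)]]);
N=np.array([[70,45],[70,-45],[-70,45],[-70,-45]])/1000
P=(N@R.T)+[.6085,-.009]
print((7*(proj(sc,np.c_[P,np.full(4,.125)])-[150,175])).round())
print((7*(proj(sc,np.c_[P,np.full(4,.08)])-[150,175])).round())
E
python3 to.py 499.6 -329 200 -21.2
```

```text
[[262. 279.]
 [109. 189.]
 [523. 122.]
 [370.  43.]]
[[273. 373.]
 [122. 281.]
 [528. 212.]
 [377. 131.]]
clock 0.4 pos [ 171.4 -575.   222.5] yaw 16.6 tool shift mm [ 384.8 -141.9   22.5] turn(tool z) 37.8 F [-0.6 -0.3 -0.3] grip 1.0006474003574661 tilt [-1.e-04  3.e-04 -1.e+00]
```

The scene-view projection agrees to within about 1 px. Moving over the tray.

```bash
python3 -m crank '[[[32,-12,0,0],[32,-12,0,0],[32,-12,0,0],[32,-12,0,0],[32,-12,0,0],[32,-12,0,0],[32,-12,0,0],[32,-12,0,0],[32,-12,0,0],[32,-12,0,0],[32,-12,0,0],[32,-12,0,0]]]' -1 30; python3 to.py 499.6 -329 200 -21.2
```

```text
clock: 1.4
tool_pos: [0.5069, -0.3218, 0.2213]
eef_rot: [[0.962, 0.272, -0.001], [0.272, -0.962, -0.002], [-0.001, 0.001, -1.0]]
contact_force: [-0.5, -0.8, 0.8]
grip_width: 0.998
clock 1.4 pos [ 506.9 -321.8  221.3] yaw 15.81 tool shift mm [-9.   4.9 21.4] turn(tool z) 37.01 F [-0.5 -0.8  0.8] grip 0.9980020609019793 tilt [-9.0e-04 -1.7e-03 -1.0e+00]
```

```bash
python3 -m crank '[[[0,0,0,6.2],[0,0,0,6.2],[0,0,0,6.2],[0,0,0,6.2],[0,0,0,6.2],[0,0,0,6],[0,0,0,0],[0,0,0,0]]]'; python3 to.py 499.6 -329 200 -21.2
python3 - <<'E'
from h import *
s=telemetry.sense(); d=imaging.snapshot("wrist"); save("w1.png",d["pixels"])
t=imaging.snapshot("top"); save("t1.png",t["pixels"])
E
```

```text
clock: 2.07
tool_pos: [0.5142, -0.3135, 0.2199]
eef_rot: [[0.927, -0.375, -0.0], [-0.375, -0.927, 0.001], [-0.001, -0.001, -1.0]]
contact_force: [-0.2, 0.2, 0.5]
grip_width: 1.001
clock 2.0667 pos [ 514.2 -313.5  219.9] yaw -22.0 tool shift mm [-7.7 19.8 19.9] turn(tool z) -0.8 F [-0.2  0.2  0.5] grip 1.0009372440492745 tilt [-4.0e-04  1.4e-03 -1.0e+00]
```

View pics/w1.png

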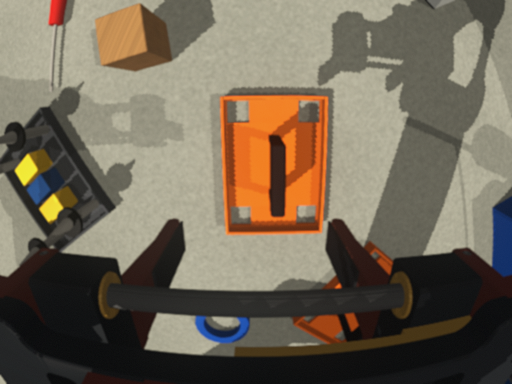

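The wrist picture shows the orange tray at (275,165), its bar spanning about (278,137)-(278,215), and the four holes. I'll measure the rim and bar.

```bash
python3 - <<'E'
from h import *
s=telemetry.sense(); d=imaging.snapshot("wrist")
m=orange(d["pixels"]); cs,_=cv2.findContours(m,cv2.RETR_EXTERNAL,cv2.CHAIN_APPROX_NONE)
c=max(cs,key=cv2.contourArea)
P=wplane(d,s,c,.024)[:,:2].astype(np.float32)*1000; print("rim",cv2.minAreaRect(P))
roi=np.zeros(m.shape,np.uint8); cv2.drawContours(roi,[c],-1,255,-1)
b=((d["pixels"].max(2)<45)&(roi>0)).astype(np.uint8)
cs,_=cv2.findContours(b,cv2.RETR_EXTERNAL,cv2.CHAIN_APPROX_NONE); c=max(cs,key=cv2.contourArea)
print("bb",cv2.boundingRect(c)); P=wplane(d,s,c,.086)[:,:2].astype(np.float32)*1000; print("bar",cv2.minAreaRect(P))
E
```

```text
rim ((502.0267028808594, -334.67926025390625), (129.4250946044922, 178.9421844482422), 68.88114166259766)
bb (270, 137, 13, 8)
bar ((542.5850219726562, -347.8965148925781), (12.041074752807617, 7.072449207305908), 68.45682525634766)
```

```bash
python3 - <<'E'
from h import *
s=telemetry.sense(); d=imaging.snapshot("wrist")
x=d["pixels"][125:225,255:300]; save("w2.png",x,6)
g=x.astype(int); b=((g[:,:,0]<75)).astype(np.uint8)
cs,_=cv2.findContours(b,cv2.RETR_EXTERNAL,cv2.CHAIN_APPROX_NONE); c=max(cs,key=cv2.contourArea)+[255,125]
print("bb",cv2.boundingRect(c))
y0,h=cv2.boundingRect(c)[1],cv2.boundingRect(c)[3]
P=wplane(d,s,c,.086)[:,:2].astype(np.float32)*1000; print("bar",cv2.minAreaRect(P))
t=imaging.snapshot("top"); m=orange(t["pixels"]); save("t2.png",t["pixels"][100:220,320:450],5)
E
```

```text
bb (270, 136, 15, 80)
bar ((506.9955749511719, -335.4698486328125), (14.55483627319336, 84.47046661376953), 68.71556854248047)
```

View pics/w2.png

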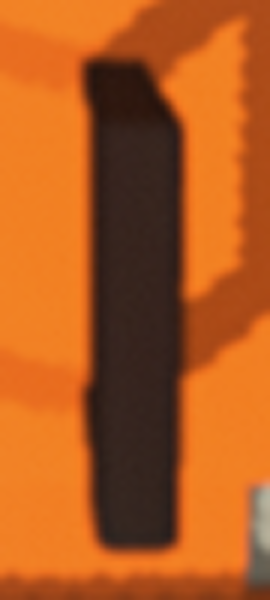

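View pics/t2.png

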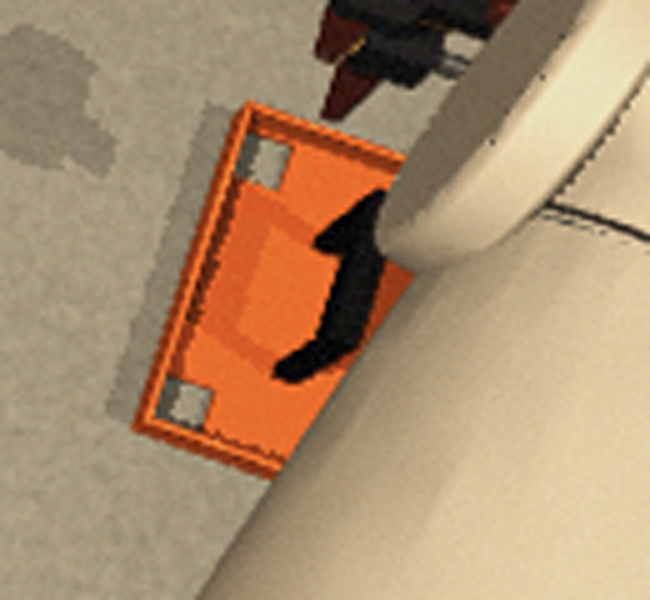

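Bar and rim agree on a centre of about (502.5,-334.5), yaw -21.2°. The rim measured 129x179 mm, which fits the stated size. Descending to TCP z 55.

```bash
python3 to.py 502.5 -334.5 55 -21.2
```

```text
clock 2.3167 pos [ 514.1 -313.7  219.9] yaw -22.09 tool shift mm [ -2.8  23.9 164.9] turn(tool z) -0.89 F [-1.1  0.   0.3] grip 1.0000560775507734 tilt [-4.0e-04  1.4e-03 -1.0e+00]
```

```bash
python3 -m crank '[[[-1,8,0,-0.9],[-1,8,0,0],[-1,8,0,0],[0,0,0,0],[0,0,20,0],[0,0,20,0],[0,0,20,0],[0,0,20,0],[0,0,20,0],[0,0,0,0]]]'; python3 to.py 502.5 -334.5 55 -21.2
```

```text
clock: 3.15
tool_pos: [0.5023, -0.3382, 0.119]
eef_rot: [[0.932, -0.361, 0.005], [-0.361, -0.932, -0.002], [0.005, -0.0, -1.0]]
contact_force: [-0.3, 0.3, -1.1]
grip_width: 1.002
clock 3.15 pos [ 502.3 -338.2  119. ] yaw -21.18 tool shift mm [-1.5 -3.5 64. ] turn(tool z) 0.02 F [-0.3  0.3 -1.1] grip 1.002075953982832 tilt [ 0.0051 -0.0016 -1.    ]
```

```bash
python3 -m crank '[[[-1,-3,10,0],[0,0,12,0],[0,0,12,0],[0,0,10,0],[0,0,10,0],[0,0,0,0],[0,0,0,0]]]'; python3 to.py 502.5 -334.5 55 -21.2
```

```text
clock: 3.73
tool_pos: [0.5034, -0.3363, 0.0641]
eef_rot: [[0.932, -0.362, 0.007], [-0.362, -0.932, -0.003], [0.008, 0.0, -1.0]]
contact_force: [-0.2, 0.6, -0.3]
grip_width: 0.999
clock 3.7333 pos [ 503.4 -336.3   64.1] yaw -21.24 tool shift mm [-1.5 -1.4  9.1] turn(tool z) -0.04 F [-0.2  0.6 -0.3] grip 0.999075185008313 tilt [ 0.0073 -0.003  -1.    ]
```

```bash
python3 -m crank '[[[-1,-1,5,0],[0,0,4,0],[0,0,0,0],[0,0,0,0]]]'; python3 to.py 502.5 -334.5 55 -21.2; python3 -m crank '[[[0,0,0,0],[0,0,0,0],[0,0,0,0],[0,0,0,0],[0,0,0,0],[0,0,0,0],[0,0,0,0],[0,0,0,0]]]' 1 40;python3 to.py 502.5 -334.5 55 -21.2
```

```text
clock: 4.07
tool_pos: [0.5035, -0.3355, 0.0558]
eef_rot: [[0.932, -0.362, 0.009], [-0.362, -0.932, -0.004], [0.01, 0.001, -1.0]]
contact_force: [0.1, -0.7, -0.6]
grip_width: 0.997
clock 4.0667 pos [ 503.5 -335.5   55.8] yaw -21.24 tool shift mm [-1.3 -0.5  0.8] turn(tool z) -0.04 F [ 0.1 -0.7 -0.6] grip 0.996917312005401 tilt [ 0.0091 -0.0044 -0.9999]
clock: 4.73
tool_pos: [0.5042, -0.336, 0.0576]
eef_rot: [[0.932, -0.362, 0.011], [-0.362, -0.932, -0.006], [0.013, 0.002, -1.0]]
contact_force: [-0.5, 0.3, 0.3]
grip_width: 0.43
clock 4.7333 pos [ 504.2 -336.    57.6] yaw -21.24 tool shift mm [-2.2 -0.8  2.6] turn(tool z) -0.04 F [-0.5  0.3  0.3] grip 0.42960535122221305 tilt [ 0.0114 -0.0061 -0.9999]
```

```bash
python3 -m crank '[[[0,0,1,0],[0,0,1,0],[0,0,1,0],[0,0,0,0],[0,0,0,0],[0,0,0,0]]]';python3 to.py 502.5 -334.5 55 -21.2
```

```text
clock: 5.23
tool_pos: [0.5044, -0.336, 0.0544]
eef_rot: [[0.932, -0.362, 0.012], [-0.362, -0.932, -0.006], [0.013, 0.001, -1.0]]
contact_force: [-0.0, 0.1, -0.2]
grip_width: 0.177
clock 5.2333 pos [ 504.4 -336.    54.4] yaw -21.24 tool shift mm [-2.3 -0.7 -0.6] turn(tool z) -0.04 F [-0.   0.1 -0.2] grip 0.17747257459628402 tilt [ 0.0118 -0.0061 -0.9999]
```

The opening is 15.6 mm, so it is on the 16 mm bar. Lifting.

```bash
python3 -m crank '[[[0,0,0,0],[0,0,0,0],[0,0,-4,0],[0,0,-8,0],[0,0,-10,0],[0,0,-12,0],[0,0,-12,0],[0,0,-12,0],[0,0,-6,0]]]' 1 50;python3 to.py 608.5 -9 205 10.8; python3 - <<'E'
from h import *
d=imaging.snapshot("scene"); save("s3.png",d["pixels"]); d=imaging.snapshot("wrist"); save("w3.png",d["pixels"])
E
```

```text
clock: 5.98
tool_pos: [0.5022, -0.3347, 0.1221]
eef_rot: [[0.932, -0.362, 0.007], [-0.362, -0.932, -0.003], [0.008, 0.0, -1.0]]
contact_force: [0.3, 0.6, -1.3]
grip_width: 0.182
clock 5.9833 pos [ 502.2 -334.7  122.1] yaw -21.24 tool shift mm [ -18.3 -342.1  -83.2] turn(tool z) -32.04 F [ 0.3  0.6 -1.3] grip 0.18192022814035774 tilt [ 0.0074 -0.0033 -1.    ]
```

View pics/s3.png

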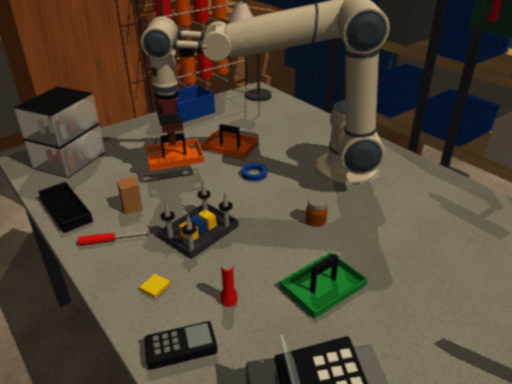

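View pics/w3.png

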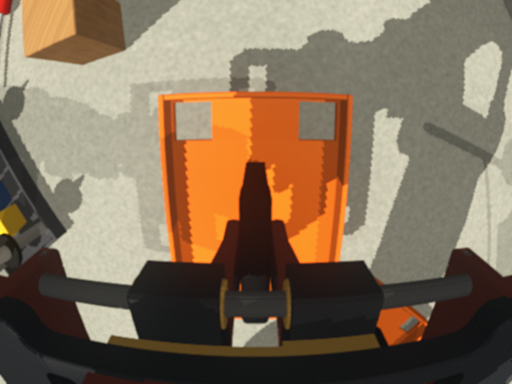

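Both pictures show the tray held by its bar and lifted. In the wrist view its front rim spans (160,96)-(352,95), with the holes at (194,120) and (317,120). Next: measure the tray in the hand and keep lifting.

```bash
python3 -m crank '[[[0,0,-20,0],[0,0,-20,0],[0,0,-20,0],[0,0,-20,0],[0,0,-10,0],[0,0,0,0],[0,0,0,0]]]';python3 to.py 608.5 -9 210 10.8; cat > hand.py <<'E'
from h import *
s=telemetry.sense(); d=imaging.snapshot("wrist")
m=orange(d["pixels"]); m=cv2.morphologyEx(m,cv2.MORPH_CLOSE,np.ones((3,3)))
cs,_=cv2.findContours(m,cv2.RETR_EXTERNAL,cv2.CHAIN_APPROX_NONE); c=max(cs,key=cv2.contourArea)[:,0,:]
c=c[c[:,1]<170]
def tool(uv,tz):
    o,r=wray(d,s,uv); R=np.array(s["eef_rot"]); o=R.T@(o-np.array(s["tool_pos"])); r=r@R
    return (o+r*((tz-o[2])/r[:,2])[:,None])*1000
P=tool(c,.031)
fr=P[np.abs(P[:,1])<50]; fr=fr[fr[:,0]>fr[:,0].max()-8]; k=np.polyfit(fr[:,1],fr[:,0],1); print("front edge x",np.polyval(k,0),"slope deg",np.degrees(np.arctan(k[0])))
for sg in (1,-1):
    q=P[(sg*P[:,1]>40)&(P[:,0]<80)&(P[:,0]>30)]; q=q[sg*q[:,1]>np.max(sg*q[:,1])-6]; k=np.polyfit(q[:,0],q[:,1],1); print("side",sg,np.polyval(k,0),np.polyval(k,60),np.degrees(np.arctan(k[0])))
E
python3 hand.py
```

```text
clock: 6.67
tool_pos: [0.5005, -0.3337, 0.2105]
eef_rot: [[0.932, -0.362, 0.002], [-0.362, -0.932, 0.001], [0.002, -0.001, -1.0]]
contact_force: [0.3, -0.1, -2.8]
grip_width: 0.178
clock 6.6667 pos [ 500.5 -333.7  210.5] yaw -21.24 tool shift mm [ -17.  -341.7    1. ] turn(tool z) -32.04 F [ 0.3 -0.1 -2.8] grip 0.17829650383289913 tilt [ 2.e-03  8.e-04 -1.e+00]
front edge x 85.15890455764261 slope deg 0.1279456016015655
side 1 64.30929405099133 63.944150714475384 -0.3486818971079297
side -1 -63.13369020543011 -63.167924876019846 -0.032691698749182485
```

The tray's centre is about 4 mm behind the TCP along tool x. Rotating, then transiting.

```bash
python3 -m crank '[[[0,0,0,-5],[0,0,0,-5],[0,0,0,-5],[0,0,0,-5],[0,0,0,-5],[0,0,0,-4],[0,0,0,-3],[0,0,0,0]]]';python3 to.py 612.4 -8 212 10.8
```

```text
clock: 7.38
tool_pos: [0.4972, -0.3312, 0.1943]
eef_rot: [[0.977, 0.213, -0.015], [0.214, -0.977, 0.014], [-0.012, -0.017, -1.0]]
contact_force: [0.3, -0.5, -2.7]
grip_width: 0.18
clock 7.3833 pos [ 497.2 -331.2  194.3] yaw 12.33 tool shift mm [ 181.3 -291.4  -15. ] turn(tool z) 1.53 F [ 0.3 -0.5 -2.7] grip 0.17950960372517571 tilt [-0.0154  0.0139 -0.9998]
```

```bash
python3 -m crank '[[[0,0,-10,0],[0,0,-10,0],[12,-19,-2,0],[15,-24,-2,0],[15,-24,-2,0],[15,-24,-2,0],[15,-24,-2,0],[15,-24,-2,0],[15,-24,-2,0],[15,-24,-2,0],[12,-20,-1,0],[0,0,0,0]]]';python3 to.py 612.4 -8 212 10.8
```

```text
clock: 8.38
tool_pos: [0.5853, -0.0948, 0.2406]
eef_rot: [[0.982, 0.189, -0.013], [0.189, -0.982, 0.015], [-0.01, -0.018, -1.0]]
contact_force: [-0.6, -0.2, -1.9]
grip_width: 0.179
clock 8.3833 pos [585.3 -94.8 240.6] yaw 10.92 tool shift mm [ 43.3 -79.5  29.6] turn(tool z) 0.12 F [-0.6 -0.2 -1.9] grip 0.17906588095632783 tilt [-0.0132  0.0155 -0.9998]
```

```bash
python3 -m crank '[[[9,-16,4,0],[9,-16,4,0],[9,-16,4,0],[8,-16,4,0],[6,-12,4,0],[0,0,0,0],[0,0,0,0]]]';python3 to.py 612.4 -8 212 10.8; python3 hand.py; python3 - <<'E'
from h import *
for n in("top","scene","wrist"):
    d=imaging.snapshot(n); x=d["pixels"]; save(n[0]+"4.png",x if n=="wrist" else x[30:230,150:400] if n=="top" else x[100:270,100:300],1 if n=="wrist" else 3)
E
```

```text
clock: 8.97
tool_pos: [0.6132, -0.0103, 0.2267]
eef_rot: [[0.983, 0.182, -0.007], [0.183, -0.983, 0.012], [-0.005, -0.013, -1.0]]
contact_force: [-0.7, -0.4, -2.0]
grip_width: 0.176
clock 8.9667 pos [613.2 -10.3 226.7] yaw 10.52 tool shift mm [-0.2 -2.2 14.7] turn(tool z) -0.28 F [-0.7 -0.4 -2. ] grip 0.1757571349677072 tilt [-0.0075  0.0118 -0.9999]
front edge x 85.3941643629701 slope deg 0.21861995750431168
side 1 63.861334242065155 64.08117210133823 0.20992875249006837
side -1 -63.234803598278624 -63.262982040651856 -0.026908428375653857
```

View pics/t4.png

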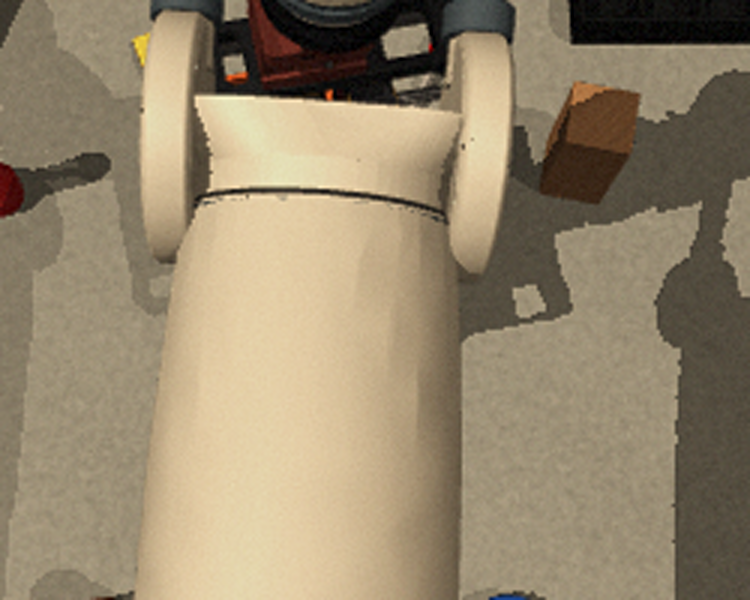

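View pics/s4.png

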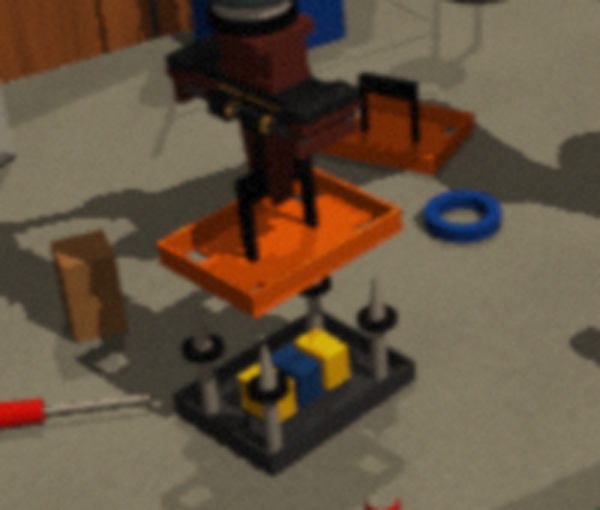

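View pics/w4.png

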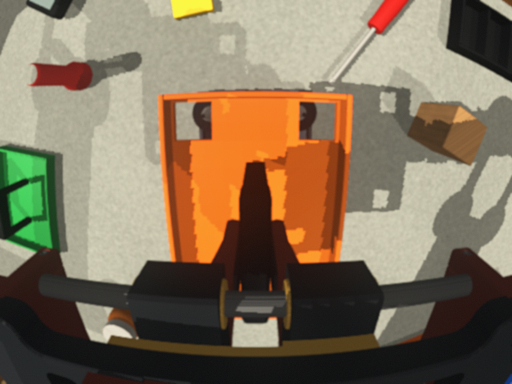

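The tray hangs above the stand. In the wrist view the two far collars show through the front holes at (203,118) and (307,118). In the scene view the tray is level above the four posts. Zooming the wrist view to compare the collars with their predicted places.

```bash
cat > chk.py <<'E'
from h import *
import sys
s=telemetry.sense(); d=imaging.snapshot("wrist"); f=cam(d)
def wproj(P):
    R=np.array(s["eef_rot"]); M=np.array(d["mount"]); p=(np.atleast_2d(P)-s["tool_pos"])@R; c=(p-M[:3,3])@M[:3,:3]
    r=np.linalg.norm(c[:,:2],axis=1); th=np.arctan2(r,c[:,2]); return c[:,:2]/r[:,None]*(th*f)[:,None]+[d["cx"],d["cy"]]
a=np.radians(10.8);R2=np.array([[np.cos(a),-np.sin(a)],[np.sin(a),np.cos(a)]])
P=np.array([[.07,.045],[.07,-.045]])@R2.T+[.6085,-.009]
x=d["pixels"][80:150,150:360]; sc=3.6
img=cv2.resize(x,None,fx=sc,fy=sc,interpolation=cv2.INTER_CUBIC)
for z,col in((.08,(0,255,0)),(.125,(255,0,255))):
    uv=wproj(np.c_[P,[z,z]]); print(z,uv.round(1).tolist())
    for u in uv: cv2.drawMarker(img,tuple(int(v) for v in ((u-[150,80]+.5)*sc)),col,cv2.MARKER_CROSS,12,1)
save(sys.argv[1],img)
E
python3 chk.py w5.png
```

```text
0.08 [[209.7, 113.1], [297.1, 112.6]]
0.125 [[201.5, 115.9], [303.5, 115.2]]
```

View pics/w5.png

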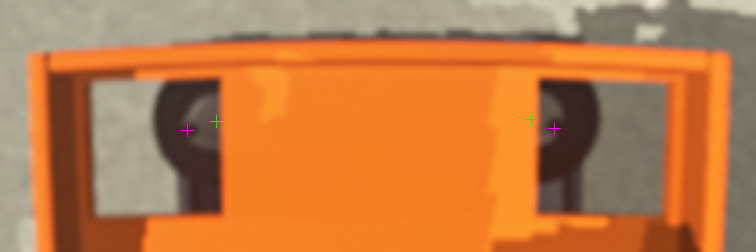

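```bash
python3 - <<'E'
exec(open("hand.py").read().split("P=tool")[0])
for nm,u,v in (("nearedge x=56",(93+220)/2,215),("nearedge R",(538+666)/2,215),("L outer",93,150),("L inner",220,150),("R inner",538,150),("R outer",666,150)):
    print(nm,[tool([[150+u/3.6-.5,80+v/3.6-.5]],z).round(1).tolist() for z in (.049,.055)])
E
```

```text
nearedge x=56 [[[52.3, -44.2, 49.0]], [[51.5, -45.4, 55.0]]]
nearedge R [[[52.4, 44.6, 49.0]], [[51.6, 45.9, 55.0]]]
L outer [[[65.8, -56.8, 49.0]], [[65.4, -58.4, 55.0]]]
L inner [[[65.0, -31.0, 49.0]], [[64.6, -31.9, 55.0]]]
R inner [[[65.0, 31.3, 49.0]], [[64.6, 32.2, 55.0]]]
R outer [[[65.9, 57.3, 49.0]], [[65.5, 58.9, 55.0]]]
```

```bash
python3 -m crank '[[[0,-2,7,-0.3],[0,0,7,0],[0,0,7,0],[0,0,5,0],[0,0,0,0],[0,0,0,0]]]';python3 to.py 612.4 -8.2 135 10.8; python3 chk.py w6.png; python3 - <<'E'
from h import *
d=imaging.snapshot("scene"); save("s6.png",d["pixels"][130:270,120:270],5)
E
```

```text
clock: 9.77
tool_pos: [0.6118, -0.0102, 0.1972]
eef_rot: [[0.983, 0.184, -0.008], [0.185, -0.983, 0.012], [-0.006, -0.013, -1.0]]
contact_force: [-0.1, 0.3, -1.2]
grip_width: 0.181
clock 9.7667 pos [611.8 -10.2 197.2] yaw 10.63 tool shift mm [ 1.3 -1.1 62.2] turn(tool z) -0.17 F [-0.1  0.3 -1.2] grip 0.1808281003766546 tilt [-0.0082  0.012  -0.9999]
0.08 [[206.0, 113.4], [302.6, 113.2]]
0.125 [[196.1, 116.5], [310.8, 116.3]]
```

View pics/w6.png

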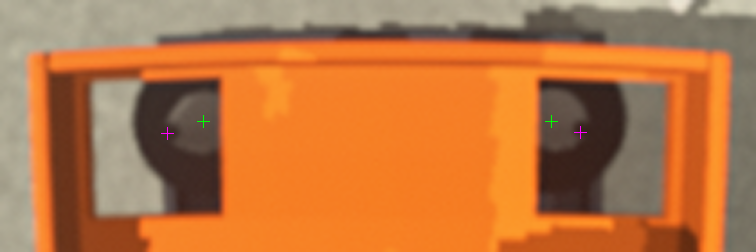

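View pics/s6.png

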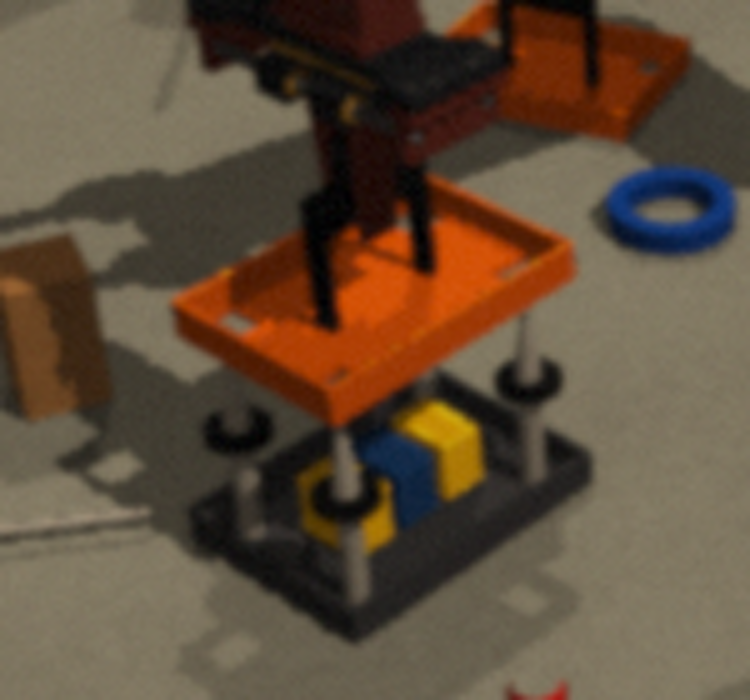

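The collar and tip markers sit where they should, and the near hole edge at tool x = 52 mm confirms the 4 mm offset. Lowering over the tips.

```bash
python3 -m crank '[[[1,-1,4,-0.2],[0,0,5,0],[0,0,5,0],[0,0,5,0],[0,0,4,0],[0,0,0,0]]]';python3 to.py 612.4 -8.2 135 10.8; python3 chk.py w7.png; python3 - <<'E'
from h import *
d=imaging.snapshot("scene"); save("s7.png",d["pixels"][130:270,120:270],5)
E
```

```text
clock: 10.37
tool_pos: [0.6132, -0.0085, 0.1732]
eef_rot: [[0.982, 0.189, -0.006], [0.189, -0.982, 0.012], [-0.004, -0.013, -1.0]]
contact_force: [0.1, -0.1, -2.7]
grip_width: 0.179
clock 10.3667 pos [613.2  -8.5 173.2] yaw 10.88 tool shift mm [-0.6  0.1 38.2] turn(tool z) 0.08 F [ 0.1 -0.1 -2.7] grip 0.17866394602161115 tilt [-0.006   0.0119 -0.9999]
0.08 [[203.2, 116.8], [308.6, 117.1]]
0.125 [[191.6, 120.9], [318.9, 121.3]]
```

View pics/w7.png

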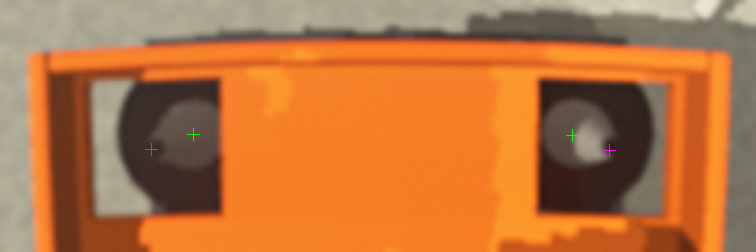

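View pics/s7.png

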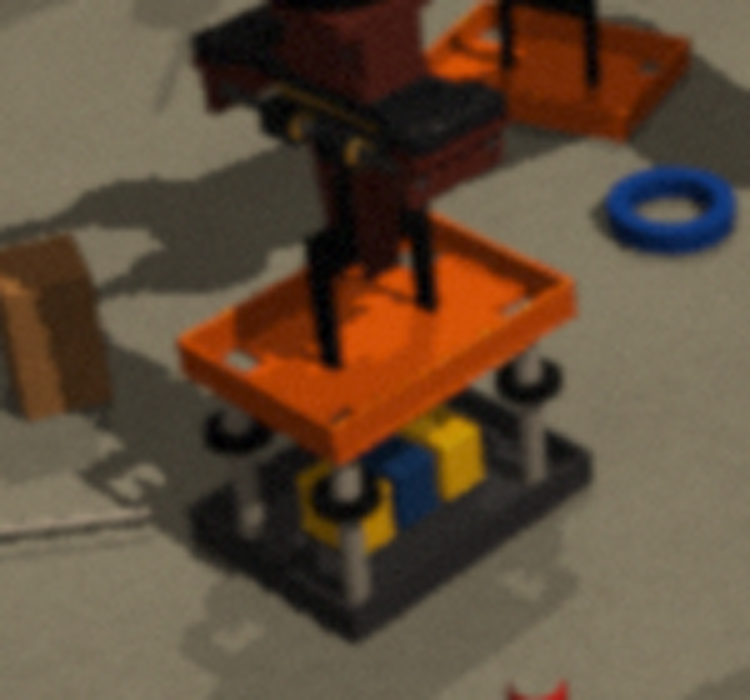

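The tips sit at (151,149) and (609,150) in this crop, central in the holes (centres 156 and 602). Continuing down.

```bash
python3 -m crank '[[[-0.5,0,5,0],[0,0,5,0],[0,0,5,0],[0,0,4,0],[0,0,3,0],[0,0,0,0]]]';python3 to.py 612.4 -8.2 135 10.8
```

```text
clock: 10.97
tool_pos: [0.613, -0.0084, 0.1505]
eef_rot: [[0.982, 0.189, -0.004], [0.189, -0.982, 0.012], [-0.001, -0.012, -1.0]]
contact_force: [0.3, 1.0, -1.4]
grip_width: 0.182
clock 10.9667 pos [613.   -8.4 150.5] yaw 10.87 tool shift mm [-0.5 -0.1 15.5] turn(tool z) 0.07 F [ 0.3  1.  -1.4] grip 0.18205936758776636 tilt [-0.0037  0.0117 -0.9999]
```

```bash
python3 -m crank '[[[-0.5,0,3,0],[0,0,3,0],[0,0,2,0],[0,0,2,0],[0,0,0,0]]]';python3 to.py 612.4 -8.2 135 10.8;  python3 - <<'E'
from h import *
d=imaging.snapshot("scene"); save("s8.png",d["pixels"][130:270,120:270],5)
E
```

```text
clock: 11.38
tool_pos: [0.6124, -0.0084, 0.1394]
eef_rot: [[0.982, 0.189, -0.004], [0.189, -0.982, 0.012], [-0.002, -0.012, -1.0]]
contact_force: [-0.1, -0.2, -2.2]
grip_width: 0.177
clock 11.3833 pos [612.4  -8.4 139.4] yaw 10.87 tool shift mm [ 0.1 -0.1  4.4] turn(tool z) 0.07 F [-0.1 -0.2 -2.2] grip 0.17680187292248944 tilt [-0.0038  0.0117 -0.9999]
```

View pics/s8.png

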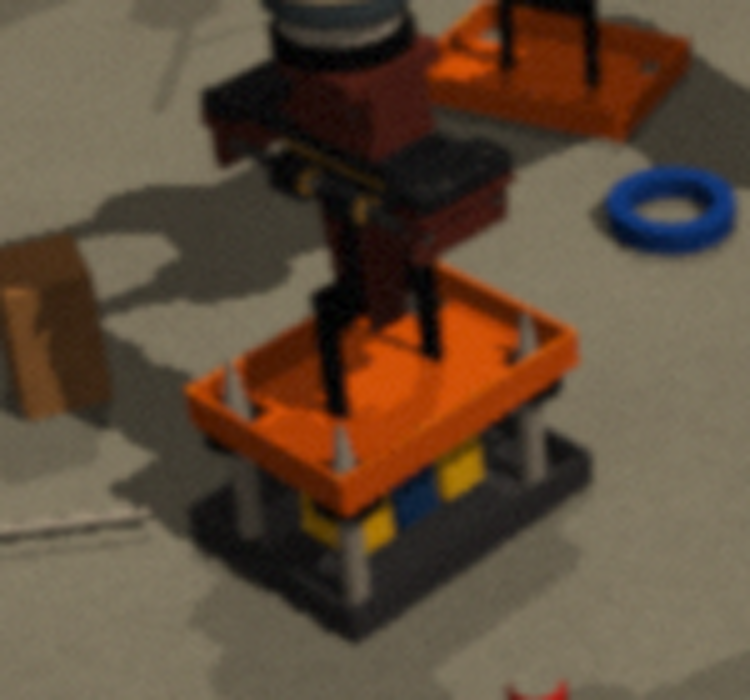

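The posts stand through their holes; three are visible in this crop, at (235,390), (343,445) and (527,335). Only a few mm remain, so I'll go down slowly and watch the force.

```bash
python3 -m crank '[[[0,0,1.5,0],[0,0,1.5,0],[0,0,0,0]]]';python3 to.py 612.4 -8.2 135 10.8; python3 -m crank '[[[0,0,1,0],[0,0,1,0]]]'; python3 -m crank '[[[0,0,0,0],[0,0,0,0]]]'
```

```text
clock: 11.68
tool_pos: [0.6127, -0.0084, 0.137]
eef_rot: [[0.982, 0.189, -0.003], [0.189, -0.982, 0.012], [-0.0, -0.012, -1.0]]
contact_force: [-0.0, -0.3, -2.4]
grip_width: 0.178
clock 11.6833 pos [612.7  -8.4 137. ] yaw 10.87 tool shift mm [-0.3 -0.2  2. ] turn(tool z) 0.07 F [-0.  -0.3 -2.4] grip 0.17754445321081602 tilt [-0.0026  0.0116 -0.9999]
clock: 11.85
tool_pos: [0.6128, -0.0082, 0.1358]
eef_rot: [[0.982, 0.189, -0.002], [0.189, -0.982, 0.012], [0.001, -0.012, -1.0]]
contact_force: [-3.6, 0.4, 2.9]
grip_width: 0.178
clock: 12.02
tool_pos: [0.613, -0.0083, 0.1363]
eef_rot: [[0.982, 0.189, -0.001], [0.189, -0.982, 0.012], [0.001, -0.011, -1.0]]
contact_force: [0.4, -0.4, -2.1]
grip_width: 0.182
```

First contact is at about 135.8, as predicted. Pressing a little further so the tray is supported before I release.

```bash
python3 -m crank '[[[0,0,1,0],[0,0,1,0]]]'; python3 -m crank '[[[0,0,1.5,0]]]';  python3 -m crank '[[[0,0,1.5,0]]]'
```

```text
clock: 12.18
tool_pos: [0.6131, -0.0082, 0.1355]
eef_rot: [[0.982, 0.189, 0.0], [0.189, -0.982, 0.012], [0.003, -0.011, -1.0]]
contact_force: [-4.4, 0.7, 4.6]
grip_width: 0.179
clock: 12.27
tool_pos: [0.6132, -0.0081, 0.1353]
eef_rot: [[0.982, 0.189, 0.002], [0.189, -0.982, 0.011], [0.004, -0.011, -1.0]]
contact_force: [-4.3, 1.8, 6.6]
grip_width: 0.184
clock: 12.35
tool_pos: [0.6133, -0.008, 0.1353]
eef_rot: [[0.982, 0.189, 0.003], [0.189, -0.982, 0.011], [0.005, -0.01, -1.0]]
contact_force: [-4.4, 0.7, 5.8]
grip_width: 0.179
```

```bash
python3 -m crank '[[[0,0,0.5,0],[0,0,0.5,0],[0,0,0,0],[0,0,0,0],[0,0,0,0],[0,0,0,0]]]' -0.1; python3 to.py 612.4 -8.2 135 10.8; python3 - <<'E'
from h import *
d=imaging.snapshot("scene"); save("s9.png",d["pixels"][130:270,120:270],5)
E
```

```text
clock: 12.85
tool_pos: [0.614, -0.0082, 0.1338]
eef_rot: [[0.982, 0.189, 0.005], [0.189, -0.982, 0.011], [0.007, -0.01, -1.0]]
contact_force: [-0.2, 0.0, -0.6]
grip_width: 0.547
clock 12.85 pos [614.   -8.2 133.8] yaw 10.87 tool shift mm [-1.6 -0.3 -1.2] turn(tool z) 0.07 F [-0.2  0.  -0.6] grip 0.5471563438064935 tilt [ 0.0046  0.011  -0.9999]
```

View pics/s9.png

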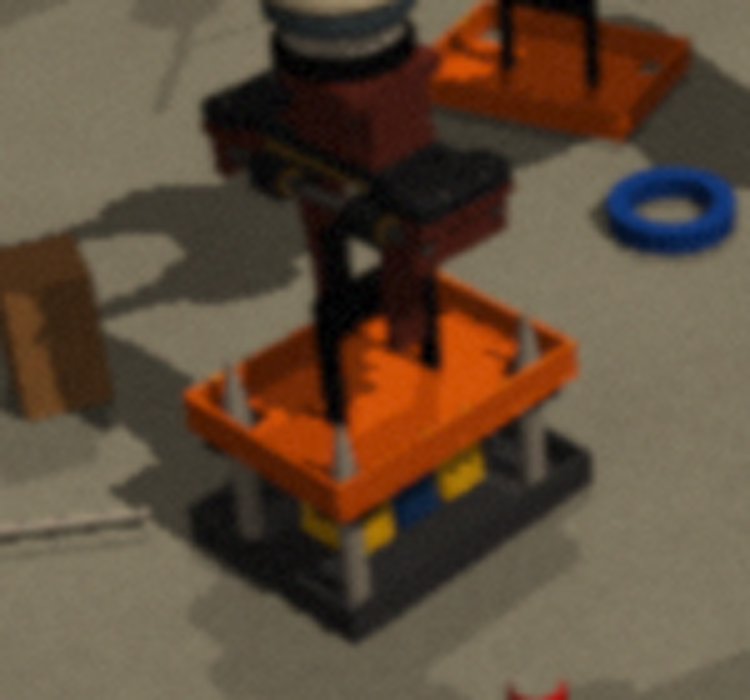

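The fingers are open and clear of the bar, and the tray rests on the collars. Withdrawing upward, then back toward the base side so the cameras can see.

```bash
python3 -m crank '[[[0,0,-5,0],[0,0,-8,0],[0,0,-12,0],[0,0,-14,0],[0,0,-14,0],[0,0,-16,0],[0,0,-16,0],[0,0,-16,0],[0,0,-10,0]]]';  python3 -m crank '[[[0,25,0,0],[0,30,0,0],[0,30,0,0],[0,30,0,0],[0,30,0,0],[0,30,0,0],[0,30,0,0],[0,20,0,0],[0,0,0,0],[0,0,0,0]]]'; python3 - <<'E'
from h import *
for n in("top","scene"):
    d=imaging.snapshot(n); x=d["pixels"]; save(n[0]+"10.png",x[50:180,190:330] if n=="top" else x[130:270,120:270],5)
    save(n[0]+"10f.png",x)
E
```

```text
clock: 13.65
tool_pos: [0.6126, -0.0095, 0.2547]
eef_rot: [[0.982, 0.189, 0.004], [0.189, -0.982, 0.011], [0.006, -0.01, -1.0]]
contact_force: [-0.1, 0.4, -0.9]
grip_width: 0.553
clock: 14.48
tool_pos: [0.6588, -0.2391, 0.2684]
eef_rot: [[0.981, 0.193, 0.022], [0.193, -0.981, 0.009], [0.023, -0.004, -1.0]]
contact_force: [0.1, -0.1, -1.4]
grip_width: 0.554
```

View pics/t10.png

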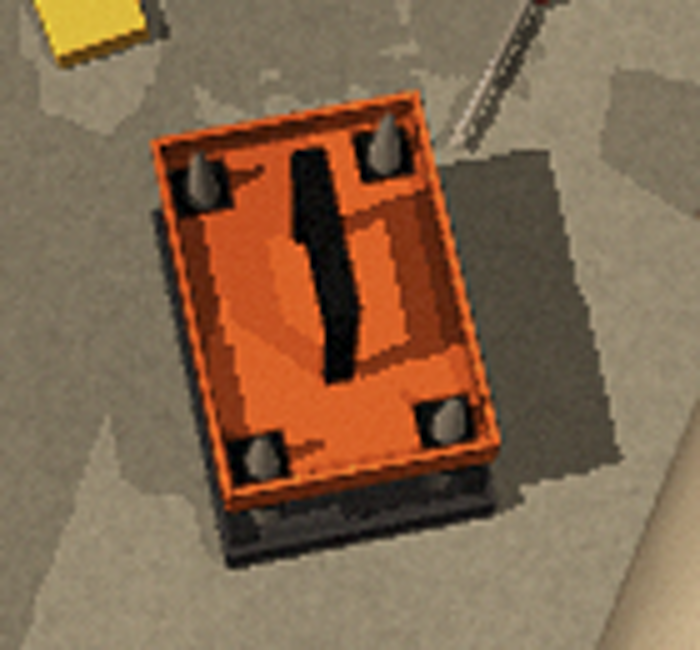

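View pics/s10.png

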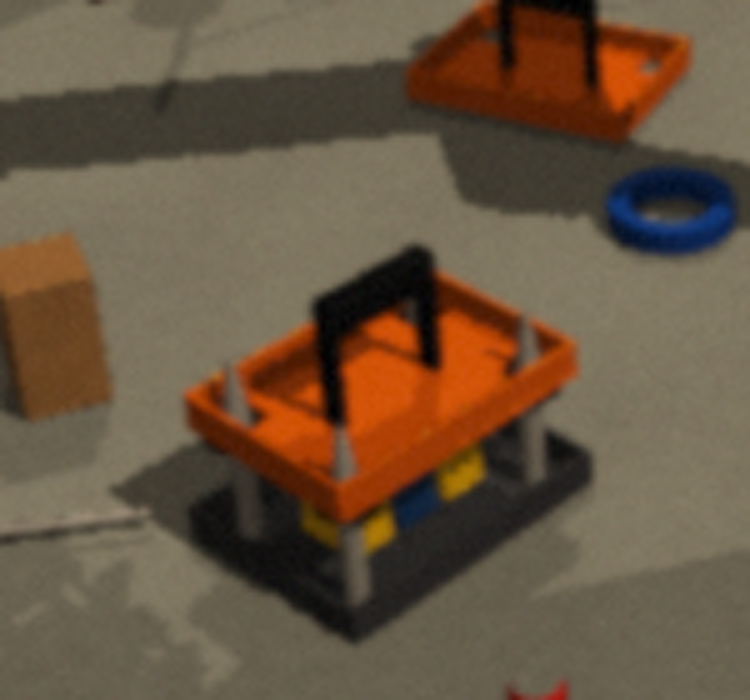

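View pics/s10f.png

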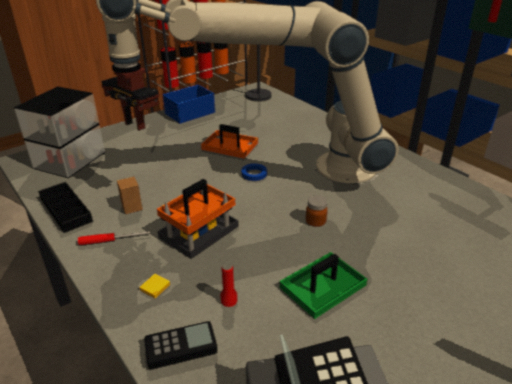

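The top view shows all four posts through their holes, at crop (203,183), (387,148), (263,457) and (450,420). The arm is clear. One numeric check for level, then I hand in.

```bash
python3 - <<'E'
from h import *
t=imaging.snapshot("top"); sc=imaging.snapshot("scene")
m=orange(t["pixels"][:, :300]); m=cv2.morphologyEx(m,cv2.MORPH_CLOSE,np.ones((3,3)))
cs,_=cv2.findContours(m,cv2.RETR_EXTERNAL,cv2.CHAIN_APPROX_NONE); c=max(cs,key=cv2.contourArea)
print(cv2.minAreaRect(plane(t,c,.104)[:,:2].astype(np.float32)*1000))
a=np.radians(10.9);R=np.array([[np.cos(a),-np.sin(a)],[np.sin(a),np.cos(a)]])
N=np.array([[90,65],[90,-65],[-90,65],[-90,-65]])/1000@R.T+[.6085,-.009]
img=cv2.resize(sc["pixels"][130:270,120:270],None,fx=5,fy=5,interpolation=cv2.INTER_CUBIC)
for z,col in((.104,(0,255,0)),(.08,(255,0,255))):
    for u in proj(sc,np.c_[N,np.full(4,z)]): cv2.drawMarker(img,tuple(int(v) for v in (u-[120,130]+.5)*5),col,cv2.MARKER_CROSS,16,2)
save("s11.png",img)
E
```

```text
((606.6129760742188, -7.3092803955078125), (187.2576904296875, 131.53077697753906), 10.801457405090332)
```

View pics/s11.png

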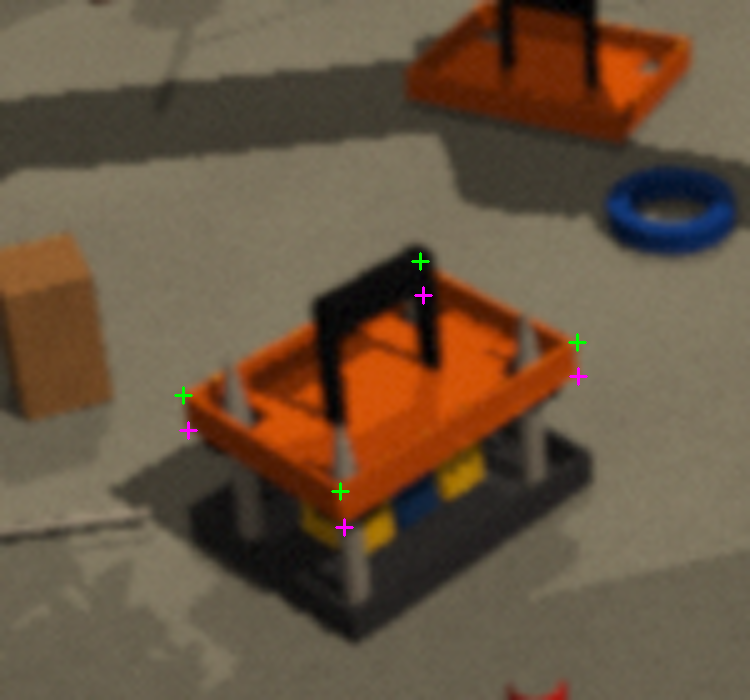

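The projected corners for underside 80 mm and rim 104 mm land on the real ones within about 1 px at the three visible corners, so the tray is level and seated. Handing in.

```bash
python3 -c "
from station import env; print(env.close_job())"
```

```text
the job is handed in; nothing more can be done
None
```

I fitted the orange tray that started farther from the base (598 mm, against 446 mm for its look-alike) onto the stand and handed the job in at about 15 s. I lifted it by its bar, lowered it over the four posts, pressed it onto the collars with about 7 N at most, then released it and withdrew. I left the green tray alone.

**Last checks:**
- The top view shows all four posts through their holes.
- The three visible tray corners in the scene view match a level tray with its underside at 80 mm, to about 1 px.
- The arm stands clear of everything.

**What disagreed:**
- The top camera put the tray's start about 6 mm away from where the wrist camera put it. I used the wrist value because its measured size matched the tray.
- The tool tilted by up to about 1.2° during the moves. It was still tilted about 0.6–0.7° when the tray was released, so one side touched first and the tray settled by about 1 mm.
- The far corner was hidden in the scene view, so I could not check its height directly.

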